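# Touch off a lamp foot with the three slide stops of its fixture

### The job

The first cast lamp foot of a batch is set out on the fixture plate: bring the plate's three slide stops up to it, the two on its long side and the one on its end, sliding each in by its knob until you feel it touch and pressing it lightly (about 5 N) against the foot for a moment, one stop after another in any order. Leave all three touching the foot, with the robot clear of everything; the foot must stay where it lies, so never force a stop against it, and leave the things lying around alone.

Things in the scene. Friction and masses are not known exactly. Their poses are not given: they have to be found in the camera images.
- fixture: Aluminium fixture plate, 330 x 370 x 12 mm, bolted to the bench, with a grid of holes. Origin on its underside, at the middle of the part's nominal seat; the plate reaches from -200 to +130 mm in its x and from -145 to +225 mm in its y. Its top is 12 mm above the bench, z up. It never moves in an episode, but lies elsewhere in each.
- foot: Dark cast-iron lamp foot, about 2.8 kg, loose on the plate: block 100 (own x) x 140 (own y) x 24 mm high, round boss on top (48 mm across, 14 high). Origin: centre of underside, z up. The right and left stops touch its long side x = -50 mm (robot's side), the end stop its end y = +70 mm (robot's left). Turned up to 0.04 rad from the fixture. Pushed with much over 14 N it slides.
- right_stop_knob (a point): Right one of the two slide stops facing the foot's long side, on the robot's side of it. Top centre of its black upright round knob (18 mm across, 40 tall, top 46 mm above the plate; rod 12 mm thick under its lower part) on the rear end of the stop's rod; push it from behind or pinch it from above. x: slide direction towards the foot, z up.
- left_stop_knob (a point): Left one of the two slide stops facing the foot's long side, 76 to 98 mm left of the right one. Top centre of its black upright round knob (18 mm across, 40 tall, top 46 mm above the plate; rod 12 mm thick under its lower part) on the rear end of the stop's rod; push it from behind or pinch it from above. x: slide direction towards the foot, z up.
- end_stop_knob (a point): The slide stop facing the foot's end on the robot's left. Top centre of its black upright round knob (18 mm across, 40 tall, top 46 mm above the plate; rod 12 mm thick under its lower part) on the rear end of the stop's rod; push it from behind or pinch it from above. x: slide direction towards the foot, z up.
- right_stop: Moving rod of the right stop with knob and nose; origin on the plate's surface, knob axis at x = -60 mm; x: slide direction towards the foot, z up. The round nose (12 mm across, 13 mm above the plate) is screwed out differently on each stop: its tip is 24 to 31 mm ahead of the origin, fixed in an episode, and 6 to 32 mm short of the foot at the start. A brake holds the rod where it is left: about 2 N to slide.
- left_stop: Moving rod of the left stop with knob and nose; origin on the plate's surface, knob axis at x = -60 mm; x: slide direction towards the foot, z up. The round nose (12 mm across, 13 mm above the plate) is screwed out differently on each stop: its tip is 24 to 31 mm ahead of the origin, fixed in an episode, and 6 to 32 mm short of the foot at the start. A brake holds the rod where it is left: about 2 N to slide.
- end_stop: Moving rod of the end stop with knob and nose; origin on the plate's surface, knob axis at x = -60 mm; x: slide direction towards the foot, z up. The round nose (12 mm across, 13 mm above the plate) is screwed out differently on each stop: its tip is 24 to 31 mm ahead of the origin, fixed in an episode, and 6 to 32 mm short of the foot at the start. A brake holds the rod where it is left: about 2 N to slide.
- right_stop_block: Fixed steel guide block of the right stop, 28 long (own x, the slide direction) x 30 wide x 34 mm tall, origin under its middle. The rod (travel 34 mm, no spring) passes through it; the knob's axis is 46 to 12 mm behind its rear face. Nose and foot are rigid: once they touch, the force climbs steeply. Pressing the foot with 3 to 8 N (5 to 10 N at the knob) is a good touch; over 14 N is forcing it.
- left_stop_block: Fixed steel guide block of the left stop, 28 long (own x, the slide direction) x 30 wide x 34 mm tall, origin under its middle. The rod (travel 34 mm, no spring) passes through it; the knob's axis is 46 to 12 mm behind its rear face. Nose and foot are rigid: once they touch, the force climbs steeply. Pressing the foot with 3 to 8 N (5 to 10 N at the knob) is a good touch; over 14 N is forcing it.
- end_stop_block: Fixed steel guide block of the end stop, 28 long (own x, the slide direction) x 30 wide x 34 mm tall, origin under its middle. The rod (travel 34 mm, no spring) passes through it; the knob's axis is 46 to 12 mm behind its rear face. Nose and foot are rigid: once they touch, the force climbs steeply. Pressing the foot with 3 to 8 N (5 to 10 N at the knob) is a good touch; over 14 N is forcing it.
- hex_key: Bystander: bent steel hex key, 75 x 26 mm, 6 mm thick, lying on the fixture plate beyond the foot. Origin at its bend.
- spool: Bystander: filament spool lying flat on the bench, 170 mm across, 60 mm high. Origin at the centre of its underside.
- shade: Bystander: fluted cream printed lampshade standing on the bench, 108 mm across, 150 mm high. Origin at the centre of its underside.
- caliper: Bystander: caliper lying on the bench left of the plate, 210 mm long (own y), 13 mm high. Origin under the middle of its beam.
Not all that is in view belongs to the job. What is meant by the foot is not blue, pink or purple, and is the smaller of those in its own colour.

How it is judged:
On the way, in this order (a step that is already met when the one before it is completed fails the run):
1. a first stop has been brought to the foot and is pressed lightly against it (contact force between any of right_stop, left_stop, end_stop and foot above 2.5 N), for 0.1 s.
2. a second stop too has been brought to the foot and is pressed lightly against it, the first still touching (((contact force between left_stop and foot above 0.2 N and contact force between right_stop and foot above 2.5 N) or (contact force between end_stop and foot above 0.2 N and contact force between right_stop and foot above 2.5 N) or (contact force between right_stop and foot above 0.2 N and contact force between left_stop and foot above 2.5 N) or (contact force between end_stop and foot above 0.2 N and contact force between left_stop and foot above 2.5 N) or (contact force between right_stop and foot above 0.2 N and contact force between end_stop and foot above 2.5 N) or (contact force between left_stop and foot above 0.2 N and contact force between end_stop and foot above 2.5 N))), for 0.1 s.
3. the third stop too has been brought to the foot and is pressed lightly against it, the others still touching (contact force between each of right_stop, left_stop, end_stop and foot above 0.2 N and contact force between any of right_stop, left_stop, end_stop and foot above 2.5 N), for 0.1 s.
At the end, for the whole second after the job is handed in: The noses of all three stops are touching the foot (at least 0.2 N on each), each having been pressed against it with at least 2.5 N on the way, and everything is at rest with the foot within 2 mm of where it lay and the robot touching nothing (contact force between each of right_stop, left_stop, end_stop and foot above 0.2 N and contact force between each of the fingers, the arm and anything else below 0.3 N and distance of foot from where it was at the start of the episode below 0.002 m and linear speed of each of foot, right_stop, left_stop, end_stop below 0.01 m/s).
It fails at once if a stop is forced against the foot (more than 14 N) (contact force between any of right_stop, left_stop, end_stop and foot above 14 N).
It fails at once if the foot is shifted by more than 2 mm (distance of foot from where it was at the start of the episode above 0.002 m).
It fails at once if the foot is pushed by the gripper itself (contact force between any of the fingers, the arm and foot above 3 N).
It fails at once if a bystander is moved by more than 15 mm (distance of any of hex_key, spool, shade, caliper from where it was at the start of the episode above 0.015 m).
It also fails if it takes over 64 s, if anything falls off the work surface, if the arm or the gripper's body presses on something with over 40 N, if the wrist force passes 120 N, or if a joint passes its speed limit or range.

### The arm

A 6-joint arm with a two-finger parallel gripper is mounted at the origin on the work surface. World frame = base frame: x ahead of the robot, y to its left, z up, the work surface at z = 0. Lengths are in m, angles in rad, forces in N, time in s.
With the tool pointing down it reaches from about 0.275 to 0.875 m from the base axis. Payload 12.5 kg.
Tool frame: the origin (TCP) lies on the centre line of the jaws, within the pads' length; the fingertips stand r.finger_overhang ahead of it and the grasp point (between the pads) lies 3 mm ahead of it (r.finger_overhang is the distance from the TCP to the fingertips, in m); z points along the fingers, y is the direction in which the jaws open and shut (so a half turn about z gives the same grasp; the last joint's range is limited). The gripper opens to 85 mm and grips with 20 to 120 N. Pads are 22 mm wide; open, the fingers measure 114 mm over their backs; the gripper's body (76 mm by 85 mm) begins 54 mm behind the grasp point. The pads swing forward as they close: fully open they stand 13 mm farther back than shut.
Start: joints at [1.14, 0.351, 1.652, -0, 1.139, -0.085], TCP at [0.186, 0.517, 0.215] pointing down, gripper open.
Joint ranges: [-2.75, 2.75], [-0.79, 2.1], [0.01, 2.65], [-1.57, 4.71], [0.07, 3.14], [-2.87, 2.87]. Speed limits (rad/s): [2.22, 2.22, 2.79, 3.14, 3.14, 3.14].

### API

Orientations are given as a unit quaternion [x, y, z, w].
In Python, from cell import r, optics gives the robot as it stands. The module is installed in compiled form; this text tells all that it offers. Calls block until the motion is done:
- r.move_to(position, orientation): joint-space move of the TCP to a pose.
- r.move_linear(position, rot=None, vel=0.15): straight line of the TCP; rot=None keeps the orientation; vel is the mean speed in m/s.
- r.set_joints(angles): joint-space move.
- r.set_gripper(opening, squeeze=None): opening from 0.0 (shut) to 1.0 (fully open); squeeze is the grip in N (None keeps the last); returns when the fingers have stopped.
- r.sleep(seconds).
- r.inverse_kinematics(position, orientation): joint angles nearest the present ones, or None.
- optics.get_image(name): name is "scene" or "top"; returns a dict with "pixels" (384x512x3 uint8, red, green, blue), "depth" (384x512 float32, m along the optical axis (not along the pixel's ray), 0 where there is no reading), "fx", "fy", "cx", "cy" (pixels), "camera_from_world" (4x4, takes a point from world to camera coordinates). Camera axes: x right, y down, z forward; pixel columns grow to the right and rows downward; lengths in m; the calibration is good to about 2 mm. A picture is of the moment at which its call begins.
A pose or a line that the arm cannot do raises r.PlanningError and nothing moves.
- r.hand_in(): hands the job in, once; it reports no verdict.
Readings, each from a call of its own:
- r.current_t(): time.
- r.current_q(): joint angles.
- r.current_qvel(): joint speeds.
- r.current_effort(): joint torques, N m.
- r.current_tool_pos(): TCP position.
- r.current_ee_rot(): TCP orientation.
- r.current_contact_force(): force on the tool from outside, world axes, zero at the start.
- r.current_torque(): the same for the moment, N m.
- r.current_opening(): opening from 0.0 (shut) to 1.0 (fully open).
Only numpy, scipy, OpenCV 4.12 (cv2) and the standard library are available. Lean on these libraries where they do the work, as an engineer would, in place of code of your own. Each camera call takes 0.05 s, during which the arm holds its last target.

## Working session

There is one attempt and no reset: what is moved stays moved. The work goes in short steps, each a Python script; the robot and the scene stay as the last script left them, time stands still between calls to the robot, and variables do not carry over. Pictures are saved under pics/ and viewed, and the job is handed in when it is done.

```bash
mkdir -p pics; cat > h.py <<'E'
import numpy as np, cv2
from cell import r, optics
def snap(n):
    d=optics.get_image(n)
    np.savez(f'{n}.npz',**d)
    return d
def world(d,u,v,z=None):
    T=np.linalg.inv(d['camera_from_world'])
    ray=np.array([(u-d['cx'])/d['fx'],(v-d['cy'])/d['fy'],1.0])
    if z is None:
        p=ray*float(d['depth'][int(round(v)),int(round(u))]); return T[:3,:3]@p+T[:3,3]
    a=T[:3,:3]@ray; o=T[:3,3]; return o+a*(z-o[2])/a[2]
E
python3 - <<'E'
from h import *
for n in('scene','top'):
    d=snap(n); cv2.imwrite(f'pics/{n}0.png',cv2.resize(d['pixels'][:,:,::-1],(800,600),interpolation=cv2.INTER_CUBIC))
    print(n,d['fx'],d['cx'],d['cy'],np.round(np.linalg.inv(d['camera_from_world']),3))
print(r.current_t(),r.finger_overhang,r.current_contact_force(),r.current_ee_rot())
E
```

```text
scene 368.9457006858563 256.76840203543713 196.28853142621898 [[-0.634  0.642 -0.43   0.947]
 [ 0.773  0.532 -0.345  0.398]
 [ 0.007 -0.551 -0.834  0.951]
 [ 0.     0.     0.     1.   ]]
top 419.0885887499482 255.5213624507546 189.52807802432508 [[ 1.000e-03 -9.990e-01  4.600e-02  4.240e-01]
 [-1.000e+00 -2.000e-03 -7.000e-03  3.300e-02]
 [ 7.000e-03 -4.600e-02 -9.990e-01  1.376e+00]
 [ 0.000e+00  0.000e+00  0.000e+00  1.000e+00]]
0.1 0.022 [-0.16640297  0.42740444  0.25648419] [ 1.72057077e-01  9.85086844e-01 -5.01160724e-04 -1.47709492e-04]
```

View pics/scene0.png

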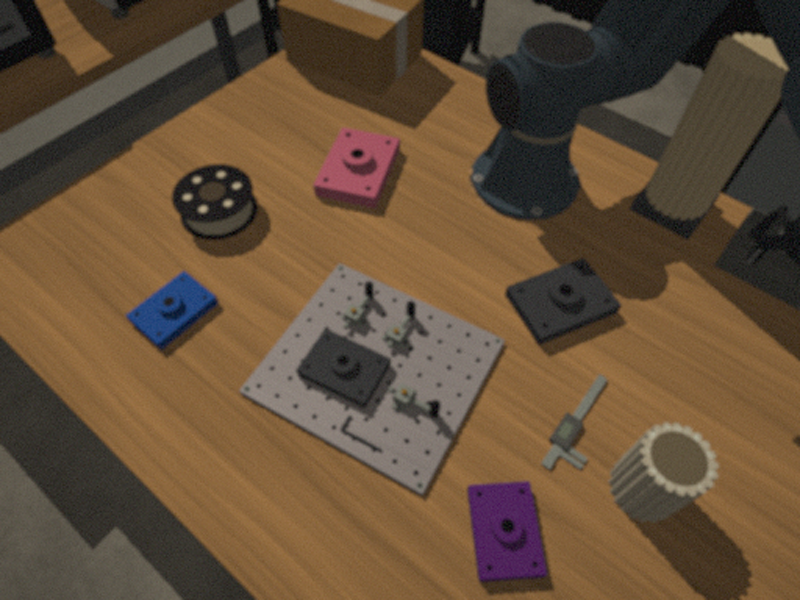

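View pics/top0.png

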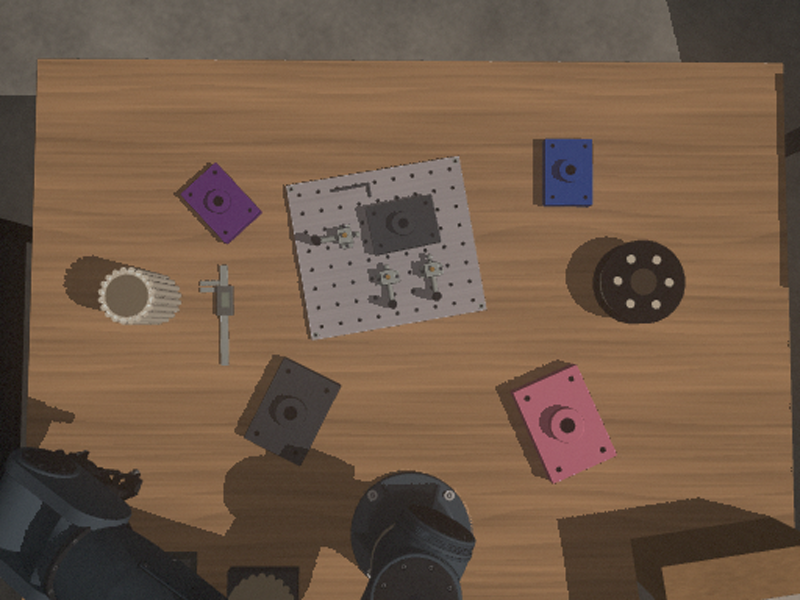

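The dark foot sits on the plate at (400,222) in the top view. The end knob is at (316,239), the left knob at (390,302) and the right knob at (435,296). The hex key is beyond the foot. Next I'll enlarge the view.

```bash
python3 - <<'E'
from h import *
d=np.load('top.npz'); p=d['pixels'][:,:,::-1]
c=p[95:220,178:313]; cv2.imwrite('pics/crop1.png',cv2.resize(c,None,fx=4.8,fy=4.8,interpolation=cv2.INTER_CUBIC))
c=p[140:200,185:300]; cv2.imwrite('pics/crop2.png',cv2.resize(cv2.convertScaleAbs(c,alpha=1.6),None,fx=6.9,fy=6.9,interpolation=cv2.INTER_CUBIC))
d=np.load('scene.npz'); p=d['pixels'][:,:,::-1]
c=p[165:285,180:330]; cv2.imwrite('pics/crop3.png',cv2.resize(cv2.convertScaleAbs(c,alpha=1.6),None,fx=5,fy=5,interpolation=cv2.INTER_CUBIC))
E
```

```text
(no output)
```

View pics/crop1.png

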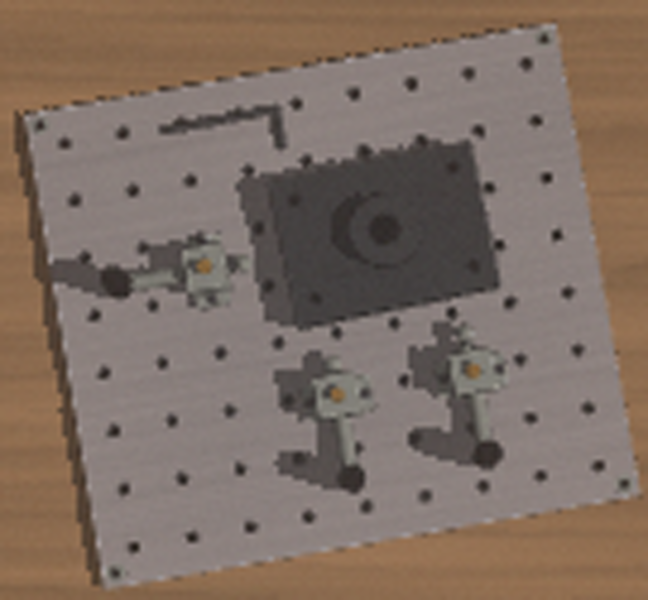

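View pics/crop2.png

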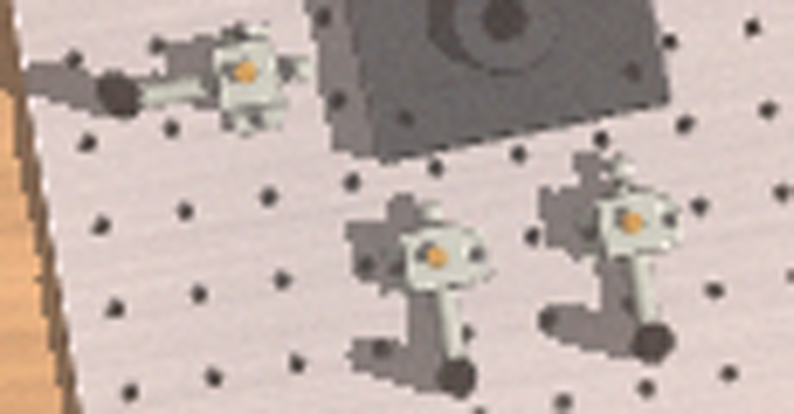

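View pics/crop3.png

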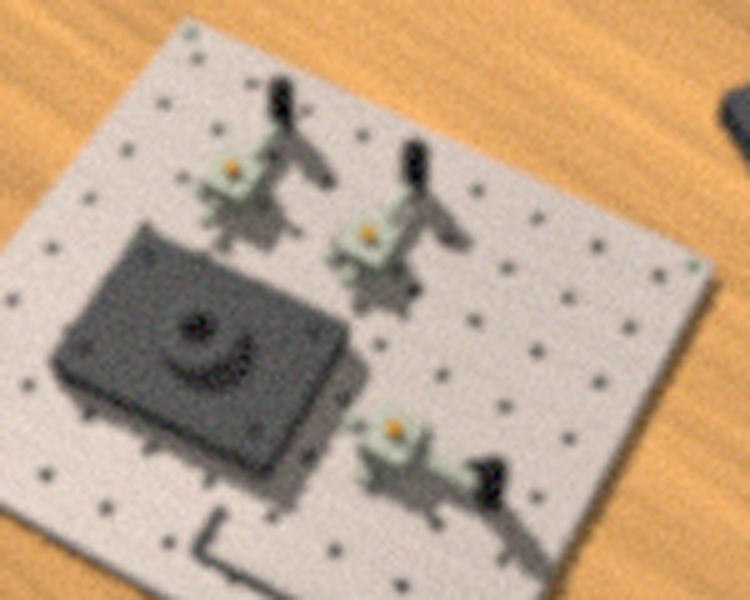

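```bash
python3 - <<'E'
from h import *
d=np.load('top.npz'); s=np.load('scene.npz')
f=lambda x,y,k,ou,ov:((x+.5)/k-.5+ou,(y+.5)/k-.5+ov)
C=[world(d,*f(x,y,4.8,178,95),z=.012) for x,y in[(555,25),(640,495),(105,587),(20,115)]]
print(np.round(C,4)); 
C=np.array(C)[:,:2]; e=[C[0]-C[1],C[3]-C[2]]; print([ (np.linalg.norm(v),np.arctan2(v[1],v[0])) for v in e]); e=[C[3]-C[0],C[2]-C[1]]; print([ (np.linalg.norm(v),np.arctan2(-v[0],v[1])) for v in e])
print('knobs top view');
for n,(x,y),(a,b) in[('end',(117,94),(492,470)),('left',(457,375),(414,147)),('right',(653,341),(281,83))]:
    u,v=f(x,y,6.9,185,140); print(n,world(d,u,v,z=.056).round(4),d['depth'][int(round(v)),int(round(u))],world(d,u,v).round(4), 'scene',world(s,*f(a,b,5,180,165),z=.056).round(4))
for n,(x,y) in [('e',(247,72)),('l',(437,256)),('r',(632,222))]:
    print('block',world(d,*f(x,y,6.9,185,140),z=.046).round(4))
print('foot corners',[world(d,*f(x,y,4.8,178,95),z=.036).round(4) for x,y in[(472,143),(500,288),(300,328),(268,182)]])
# depth height map
K=world
H=np.zeros((384,512))
T=np.linalg.inv(d['camera_from_world'])
v,u=np.mgrid[:384,:512]; D=d['depth']
P=np.stack([(u-d['cx'])/d['fx']*D,(v-d['cy'])/d['fy']*D,D],-1)@T[:3,:3].T+T[:3,3]
P[D==0]=np.nan
np.save('P.npy',P)
for n,(x,y) in[('end',(202,153.6)),('left',(251,194.5)),('right',(279.5,189))]:
    v0,u0=int(round(y)),int(x); w=P[v0-6:v0+7,u0-6:u0+7].reshape(-1,3); w=w[w[:,2]>.048]; print(n,len(w),w.mean(0).round(4),w.max(0).round(4),w.min(0).round(4))
E
```

```text
[[ 0.7833 -0.1005  0.012 ]
 [ 0.4609 -0.1574  0.012 ]
 [ 0.3981  0.205   0.012 ]
 [ 0.7199  0.2655  0.012 ]]
[(np.float64(0.32739618873285353), np.float64(0.17455939025902462)), (np.float64(0.3274837544094141), np.float64(0.1857654724982949))]
[(np.float64(0.3714627140287525), np.float64(0.17145471701888484)), (np.float64(0.3677927948169981), np.float64(0.17160591674423228))]
knobs top view
end [0.6    0.1945 0.056 ] 1.3218664 [0.5995 0.194  0.0598] scene [0.6013 0.1944 0.056 ]
left [0.4714 0.0384 0.056 ] 1.319006 [0.4713 0.0384 0.0578] scene [0.469  0.0353 0.056 ]
right [ 0.4871 -0.0512  0.056 ] 1.3209714 [ 0.487  -0.0511  0.0572] scene [ 0.4839 -0.0548  0.056 ]
block [0.6117 0.1358 0.046 ]
block [0.5266 0.0478 0.046 ]
block [ 0.5425 -0.0422  0.046 ]
foot corners [array([ 0.6966, -0.0421,  0.036 ]), array([ 0.5987, -0.0608,  0.036 ]), array([0.5715, 0.073 , 0.036 ]), array([0.6698, 0.0948, 0.036 ])]
end 27 [0.6018 0.1951 0.0573] [0.6098 0.2027 0.0611] [0.5938 0.1867 0.0485]
left 23 [0.4711 0.0383 0.0574] [0.4775 0.0441 0.0606] [0.4647 0.0315 0.0533]
right 26 [ 0.487  -0.052   0.0571] [ 0.4934 -0.0441  0.0642] [ 0.4805 -0.06    0.0524]
```

```bash
cat >> h.py <<'E'
YAW=.174
S={'left':(np.array([.4711,.0380]),np.array([np.cos(YAW),np.sin(YAW)])),
   'right':(np.array([.4868,-.0520]),np.array([np.cos(YAW),np.sin(YAW)])),
   'end':(np.array([.6005,.1945]),np.array([np.sin(YAW),-np.cos(YAW)]))}
PH=(YAW+np.pi)/2
Q=[np.cos(PH),np.sin(PH),0,0]
ZT=.058
E
python3 - <<'E'
from h import *
d=np.load('top.npz')
f=lambda x,y,k,ou,ov:((x+.5)/k-.5+ou,(y+.5)/k-.5+ov)
tips={'left':(433,204),'right':(620,160),'end':(303,68)}
A,B,C=[world(d,*f(x,y,4.8,178,95),z=.036)[:2] for x,y in[(500,288),(300,328),(268,182)]]
for n,t in tips.items():
    p=world(d,*f(*t,6.9,185,140),z=.025)[:2]; a,b=(A,B) if n!='end' else (B,C)
    nn=np.array([-(b-a)[1],(b-a)[0]]); nn/=np.linalg.norm(nn)
    print(n,p,'gap',abs((a-p)@nn))
t0=r.current_t()
r.set_gripper(0.0,30)
p,s=S['end']; b=p-s*.042
r.move_to([b[0],b[1],.20],Q)
print(r.current_t()-t0,r.current_tool_pos(),r.current_q(),r.current_opening())
r.move_linear([b[0],b[1],ZT],vel=.12)
print(r.current_t()-t0,r.current_contact_force())
for i in range(4):
    t=r.current_t(); r.move_linear([b[0]+s[0]*.001*(i+1),b[1]+s[1]*.001*(i+1),ZT],vel=.01); print(r.current_t()-t,r.current_contact_force(),r.current_tool_pos())
d=snap('top');cv2.imwrite('pics/t1.png',cv2.resize(d['pixels'][80:240,160:340,::-1],None,fx=4,fy=4,interpolation=cv2.INTER_CUBIC))
d=snap('scene');cv2.imwrite('pics/s1.png',cv2.resize(d['pixels'][140:290,160:360,::-1],None,fx=4,fy=4,interpolation=cv2.INTER_CUBIC))
E
```

```text
left [0.55266488 0.04993715] gap 0.02309076906688715
right [ 0.5735656 -0.0377601] gap 0.020069535540407857
end [0.61661775 0.11113038] gap 0.027459118397910636
2.5667 [0.59281057 0.23665424 0.20008462] [ 3.06840990e-01  5.25777614e-01  1.42224157e+00  1.64807649e-04
  1.19354960e+00 -1.43870017e+00] 0.00552370207893492
3.9 [-0.69657819 -0.45979834  0.29464909]
0.25 [-0.82073337  1.07244379 -0.80944109] [0.59357857 0.23487759 0.05839629]
0.25 [0.29503396 0.34843497 0.67057089] [0.59358434 0.23384659 0.05803117]
0.25 [-0.07767455  0.4105917   0.17990542] [0.59374463 0.23286664 0.05797616]
0.25 [-0.06837767 -0.04046458 -0.66538221] [0.59392347 0.23188309 0.05798618]
```

View pics/s1.png

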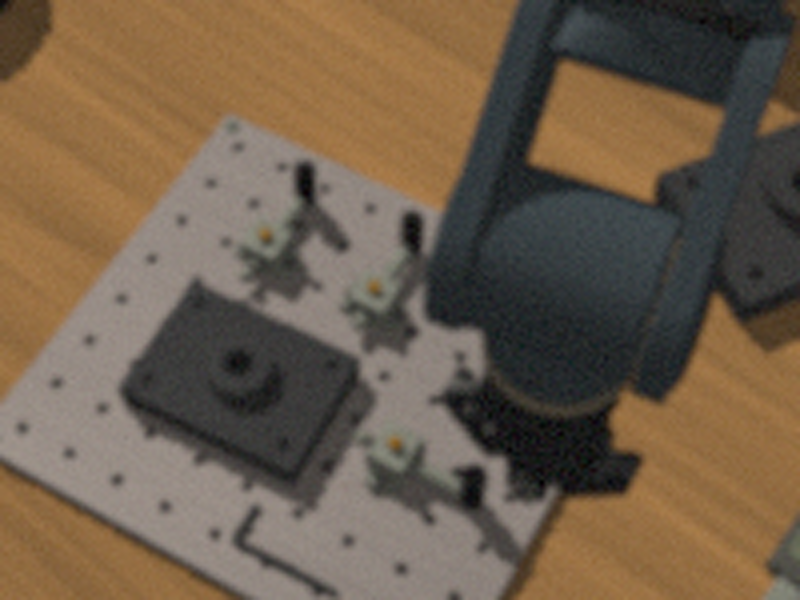

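View pics/t1.png

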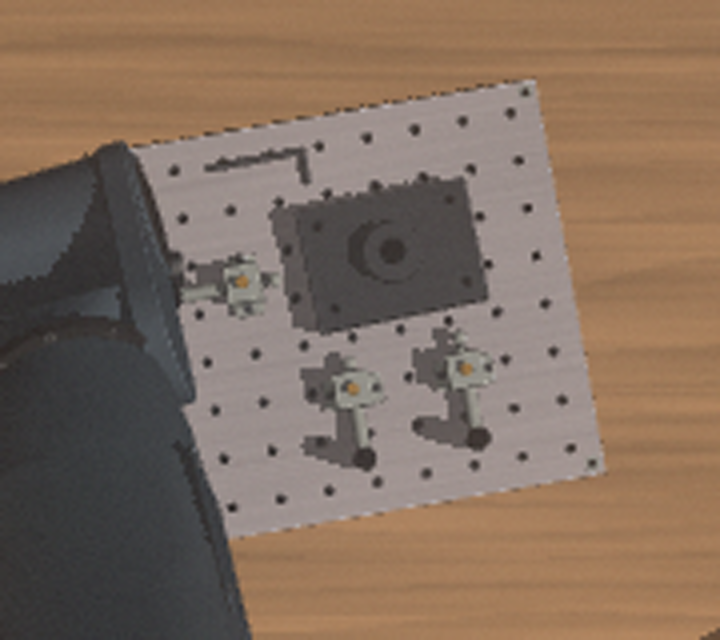

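```bash
cat >> h.py <<'E'
def F(s,n=4):
    a=[]
    for _ in range(n):
        r.sleep(.012); a.append(-r.current_contact_force()[:2]@s)
    return float(np.mean(a))
def push(n,gap,start,base=None):
    """start: TCP distance behind the knob axis"""
    p,s=S[n]; t0=r.current_t()
    z=ZT; go=lambda x,v: r.move_linear([*(p+s*x),z],vel=v)
    b=F(s,8) if base is None else base
    x=-start; touched=None; log=[]; fmax=0
    while True:
        if touched is None: st=.001
        elif x-touched<gap-.0055: st=.0015
        else: st=.0002
        if touched is not None and x-touched>gap+.006: print('NO FOOT'); break
        if touched is None and x>0: print('NO KNOB');break
        x+=st; go(x,.03 if st>.0005 else .002)
        f=F(s)-b; log.append((round(x*1e3,1),round(f,1)))
        if touched is None and f>1.2:
            f=F(s)-b
            if f>1.2: touched=x; print('knob at',x)
        if touched is not None and f>6:
            f2=F(s)-b; log.append(('r',round(f2,1)))
            if f2>5.8: break
        if f>9: break
    r.sleep(.15); print('hold',F(s,6)-b, r.current_tool_pos(),'t',r.current_t()-t0)
    print(log)
    return x
E
python3 - <<'E'
from h import *
x=push('end',.0275,.037)
print(x,r.current_t())
E
```

```text
NO KNOB
hold 0.23658718323117475 [0.60049424 0.19451932 0.0580001 ] t 10.75
[(-36.0, -0.1), (-35.0, -0.5), (-34.0, 0.0), (-33.0, -0.1), (-32.0, 0.2), (-31.0, 0.1), (-30.0, 0.2), (-29.0, 0.0), (-28.0, -0.3), (-27.0, 0.2), (-26.0, 0.3), (-25.0, 0.0), (-24.0, -0.5), (-23.0, 0.3), (-22.0, 0.3), (-21.0, 0.4), (-20.0, -0.2), (-19.0, -0.3), (-18.0, -0.1), (-17.0, 0.0), (-16.0, -0.3), (-15.0, -0.3), (-14.0, -0.1), (-13.0, -0.2), (-12.0, 0.1), (-11.0, -0.2), (-10.0, 0.1), (-9.0, 0.1), (-8.0, -0.2), (-7.0, 0.0), (-6.0, 0.1), (-5.0, -0.4), (-4.0, 0.0), (-3.0, 0.4), (-2.0, 0.1), (-1.0, -0.1), (0.0, -0.3)]
2.7755575615628914e-17 15.85
```

```bash
python3 - <<'E'
from h import *
print(r.current_ee_rot(),r.current_tool_pos(),r.current_contact_force())
d=snap('scene');cv2.imwrite('pics/s2.png',cv2.resize(cv2.convertScaleAbs(d['pixels'][170:290,200:350,::-1],alpha=1.6),None,fx=5,fy=5,interpolation=cv2.INTER_CUBIC))
E
```

```text
[-8.69199128e-02  9.96215302e-01 -2.25806551e-06 -3.66752602e-07] [0.60049424 0.19451932 0.0580001 ] [-0.47289679  0.10491108  0.99286437]
```

View pics/s2.png

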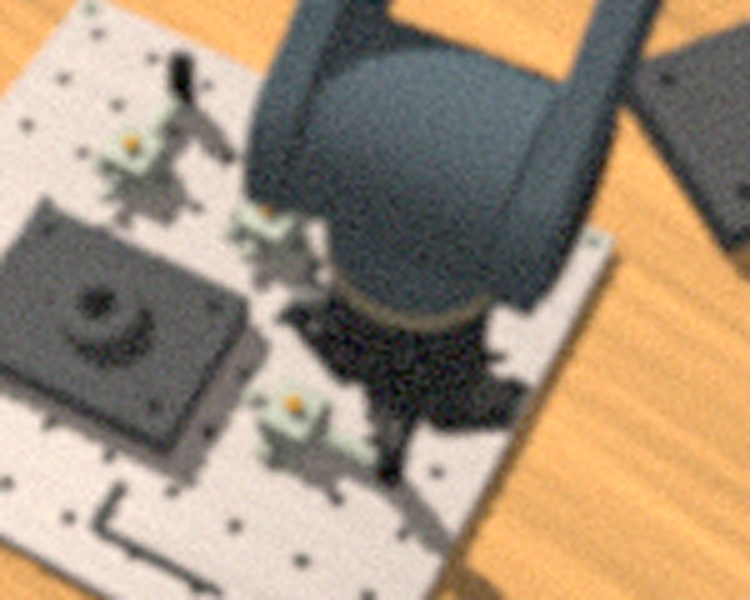

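```bash
python3 - <<'E'
from h import *
d=np.load('scene.npz')
cv2.imwrite('pics/s3.png',cv2.resize(cv2.convertScaleAbs(d['pixels'][235:285,250:310,::-1],alpha=2.5,beta=10),None,fx=12,fy=12,interpolation=cv2.INTER_CUBIC))
T=np.linalg.inv(d['camera_from_world']);v,u=np.mgrid[:384,:512]; D=d['depth']
P=np.stack([(u-d['cx'])/d['fx']*D,(v-d['cy'])/d['fy']*D,D],-1)@T[:3,:3].T+T[:3,3]
for vv in range(238,272,2): print(vv,' '.join('%3d'%(1000*P[vv,uu,2]) for uu in range(262,304,2)))
c=d['camera_from_world']
for q in [(.6005,.1945,.058),(.6005,.1945,.036),(.6005,.1945,.107)]:
    k=c[:3,:3]@np.array(q)+c[:3,3]; print(q,k[0]/k[2]*d['fx']+d['cx'],k[1]/k[2]*d['fy']+d['cy'])
print(r.current_opening())
E
```

```text
238 154 149 146 212 221 229 236 238 242 243 243 244 245 240 238 232 225 208  14   9  11
240 140 145 140  13 211 221 226 229 233 233 235 235 234 231 225 222 212 195  11  13   7
242  11 136 137 129 169 208 214 220 222 223 225 228 223 222 214 211 199 184  12  11  11
244  11  11 131 132 130 156 207 212 213 213 215 212 214 210 207 192 191 179 177  10  12
246  11  10   9 123 127 148 151 141 124 206 206 205 170 171 179 183 185 177 172 172 164
248  40  12   9   8  12 125 142 136 120 157 168 162 159 163 169 171 163 168 171 169 168
250  39  41  13  10   9  11 118 124 139 146 150 126 128 132 129 144 156 158 165 168 167
252  36  32  11  10  11  11  96 111 120 128 142 127 128 129 127 144 161 159 165 169 166
254  39  15  12  13   9  13  82 101 107 118 109  87 131 135 143 147 152 159 161 166 163
256  30  28  27  12  10  10  83  90  97  91  97  14 123 124 130 136 142 148 150 155   2
258  24  28  28  31  30  13  12  79  84  81  14  11  13  12  12  11  11  10  12  13   0
260  10  13  24  30  27  29  30  55  59  57   8  11  11   9  11  11  11  11  11   0   2
262  10   9   9  11  26  27  29  51  55  51  11   6  10   8  13  10  12   6  12  -1   0
264  11   9  11  13  10  11  27  37  40  31  11  10   9  13  11  12  13  10   0  -1  -6
266  11  10   8  10  14  10  11  26  26   9  11  11  11  10  10  13  13  10   0  -3   1
268  11   9  11  13   9  12  11  11  11  12   7  11  13   8  13   9   9  -1   0  -2  -3
270   9  11  11   9   7  11  12  10  14  11  10  13  11  10  10  12  12  -1   0  -2   2
(0.6005, 0.1945, 0.058) 278.2517273701073 258.0975102941913
(0.6005, 0.1945, 0.036) 277.79120411568283 261.4991779967505
(0.6005, 0.1945, 0.107) 279.3432784412918 250.03473824333562
0.0006170470688768605
```

View pics/s3.png

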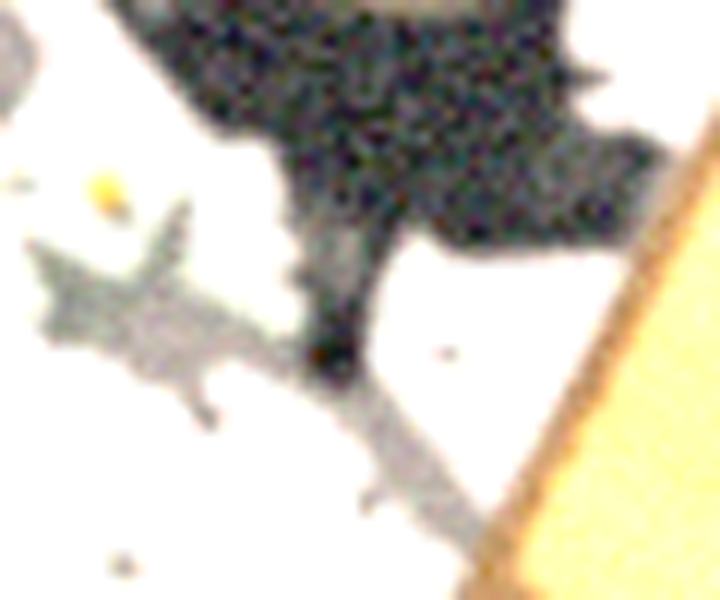

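The scene depth puts the fingertips near z ≈ 0.06–0.08, so they passed over the end knob (top at 0.058) without touching it. That is higher than the stated overhang implies. I'll back off, go lower behind the knob and check the tip height.

```bash
python3 - <<'E'
from h import *
p,s=S['end']; b=p-s*.040
r.move_linear([*b,.058],vel=.2)
r.move_linear([*b,.036],vel=.1)
print(r.current_t(),r.current_contact_force())
d=snap('scene')
cv2.imwrite('pics/s4.png',cv2.resize(cv2.convertScaleAbs(d['pixels'][235:295,250:330,::-1],alpha=2.5,beta=10),None,fx=9,fy=9,interpolation=cv2.INTER_CUBIC))
T=np.linalg.inv(d['camera_from_world']);v,u=np.mgrid[:384,:512]; D=d['depth']
P=np.stack([(u-d['cx'])/d['fx']*D,(v-d['cy'])/d['fy']*D,D],-1)@T[:3,:3].T+T[:3,3]
for vv in range(250,285,2): print(vv,' '.join('%3d'%(1000*P[vv,uu,2]) for uu in range(274,310,2)))
c=d['camera_from_world']
for q in [(*b,.036),(*b,.014)]:
    k=c[:3,:3]@np.array(q)+c[:3,3]; print(q,k[0]/k[2]*d['fx']+d['cx'],k[1]/k[2]*d['fy']+d['cy'])
E
```

```text
16.6167 [ 0.34769875 -0.26395945 -0.36893174]
250 120 124 125 121 184 195 204 210 215 219 224 227 224 225 224 224 218 214
252  14 115 118 117 107 188 198 202 210 211 215 212 216 217 214 211 209 200
254  13  13 111 112 112 106 188 194 197 198 202 204 207 205 205 950 193 184
256  11  10  59 103 109 103 132 187 186 194 195 194 197 196 191 186 167 169
258  10  55  55  60  96  12 120 124 116  99 183 184 185 183 150 155 157 161
260  28  58  59  55   8   8  96 101 106  89 130 135 147 134 137 106 109 141
262  28  49  55  49  10  13  75  96  88 104 121 127 105 107 108 105 123 130
264  25  39  41  34   8  12  63  77  83  90  99 104  98 109 115 118 126 136
266  12  26  25  11  10  10  12  65  72  77  76  70  99 101 110 114 118 127
268   9  10  10  11  14  10  12  55  61  67  64   1   0  -2  97 105 110   0
270  10  10  10  12  11  10  10  13  12   8  11  -2  -1  -2   0   1  -3   0
272   9  11   7   9   9  11  12   9  11  11   0  -1   0  -1   0  -1  -1  -3
274  12  12  13   8   9  10   9  13  12   8   1  -2   2  -1  -4   0  -2  -1
276  12  11  11  12  10   8  13  10  11  -2   0   0   0  -4   0   0  -3   0
278  13   9  13  12  13  10  10  12   7  -1  -1  -2  -1   2   3   0   0  -1
280  10  12  11   6  10  11  13   9  -1  -3   0   2  -2  -3  -4   0  -2   0
282   8   7   9  10  10  10   9   3  -3   0  -1   0   0  -2   0  -3   0   0
284  10  12   9  13  10  14  10   4   1  -2   0   0   0  -3   0 950  -1   0
(np.float64(0.59357506703341), np.float64(0.23389600618601122), 0.036) 291.25555161398114 268.48804277178544
(np.float64(0.59357506703341), np.float64(0.23389600618601122), 0.014) 290.5574825445938 271.6704513406933
```

View pics/s4.png

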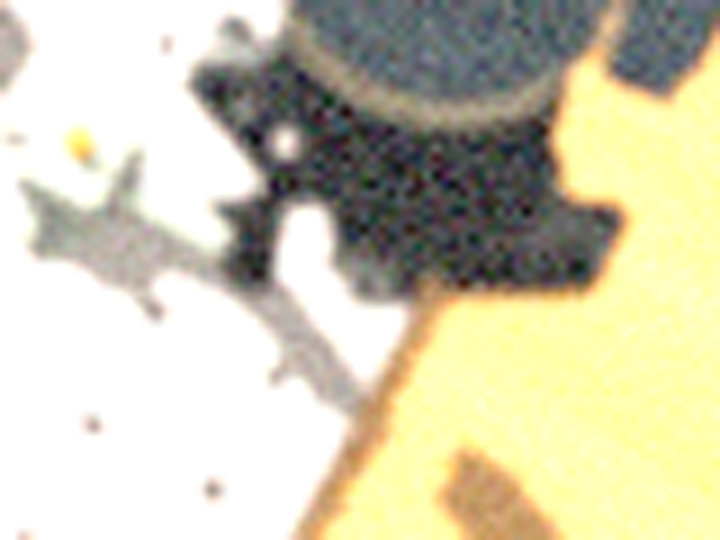

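```bash
cat >> h.py <<'E'
def push2(n,gap,start,z,step=.0002):
    p,s=S[n]; t0=r.current_t()
    go=lambda x,v: r.move_linear([*(p+s*x),z],vel=v)
    b=F(s,10); x=-start; tc=None; log=[]
    while tc is None:
        x+=.0015; go(x,.03); f=F(s,3)-b; log.append((round(x*1e3,1),round(f,1)))
        if f>1.2 and F(s,4)-b>1.2: tc=x-.0007
        if x>-.006: print('NO KNOB',log); return
    print('knob at',tc,log); log=[]
    xt=tc+gap-.007
    while x<xt:
        st=min(.005,xt-x+1e-6); x+=st; go(x,.03); f=F(s,3)-b; log.append((round(x*1e3,1),round(f,1)))
        if f>4.5: break
    ok=False
    while True:
        if f>6:
            f=F(s,6)-b; log.append(('r',round(f,1)))
            if f>5.8: ok=True; break
        if x-tc>gap+.006: print('NO FOOT'); break
        x+=step*(.5 if f>4 else 1); go(x,.002); f=F(s,3)-b; log.append((round(x*1e3,1),round(f,1)))
    r.sleep(.1); print(ok,'hold',F(s,8)-b,r.current_tool_pos(),'dt',r.current_t()-t0,'t',r.current_t(),'moved',x-tc)
    print(log)
    return x
def retreat(n,x,z):
    p,s=S[n]; r.move_linear([*(p+s*(x-.003)),z],vel=.01); r.move_linear([*(p+s*(x-.02)),z],vel=.1)
E
python3 - <<'E'
from h import *
p,s=S['end']; b=p-s*.040
for z in(.030,.025,.020):
    r.move_linear([*b,z],vel=.05); f=r.current_contact_force(); print(z,f)
    if f[2]>4: print('touch'); break
else:
    b=p-s*.030; r.move_linear([*b,z],vel=.1)
    print(push2('end',.0275,.030,.020),r.current_t())
E
```

```text
0.03 [ 0.76499042  0.0549226  -0.17998758]
0.025 [0.71857802 0.00594194 0.5681251 ]
0.02 [ 0.24449125 -0.63834988 -0.59046888]
NO KNOB [(-28.5, 0.1), (-27.0, 0.3), (-25.5, 0.2), (-24.0, 0.2), (-22.5, 1.1), (-21.0, 1.2), (-19.5, 1.0), (-18.0, 0.7), (-16.5, 0.9), (-15.0, 1.1), (-13.5, 1.0), (-12.0, 0.6), (-10.5, 1.2), (-9.0, 0.6), (-7.5, 0.9), (-6.0, 1.1)]
None 22.1667
```

The end knob was felt at −23 mm with only about 1 N of brake, just under my threshold. It has slid 17 mm so far, so I'll carry on from here.

```bash
sed -i 's/^def push2(n,gap,start,z,step=.0002):/def push2(n,gap,start,z,step=.0002,tc=None):/; s/b=F(s,10); x=-start; tc=None; log=\[\]/b=F(s,10)-(.95 if tc is not None else 0); x=-start; log=[]/; s/if f>1.2 and F(s,4)-b>1.2: tc=x-.0007/if f>.6 and F(s,6)-b>.6: tc=x-.0007/' h.py; python3 - <<'E'
from h import *
x=push2('end',.0275,.006,.020,tc=-.0232)
print(x,r.current_t())
if x is not None:
    retreat('end',x,.020); print(r.current_contact_force(),r.current_t())
E
```

```text
knob at -0.0232 []
True hold 6.1406334597243655 [0.60008888 0.19691728 0.0200033 ] dt 1.6833000000000027 t 23.85 moved 0.021101
[(-2.7, 1.9), (-2.5, 3.1), (-2.3, 5.6), (-2.2, 5.5), (-2.1, 6.6), ('r', 6.1)]
-0.0020989999999999984 23.85
[ 0.36809026  0.10800572 -0.59303856] 24.6167
```

The end stop is pressed at about 6.1 N at the knob and released. The true gap was about 7 mm shorter than my image estimate, so I'll start the fine steps earlier on the other two. The left stop is next.

```bash
sed -i 's/step\*(.5 if f>4 else 1)/(.00012 if f>2.7 else step)/' h.py; python3 - <<'E'
from h import *
def above(n,x):
    c=r.current_tool_pos(); r.move_linear([c[0],c[1],.12],vel=.2)
    p,s=S[n]; b=p-s*x
    r.move_linear([*b,.12],vel=.25); r.move_linear([*b,.020],vel=.15)
above('left',.031); print(r.current_t(),r.current_contact_force())
x=push2('left',.018,.031,.020,step=.0003)
print(x,r.current_t())
if x is not None:
    retreat('left',x,.020); print(r.current_contact_force(),r.current_t())
E
```

```text
27.2 [ 0.27037083  0.10543809 -0.39182814]
knob at -0.01969999999999999 [(-29.5, 0.1), (-28.0, -0.3), (-26.5, 0.2), (-25.0, 0.3), (-23.5, 0.3), (-22.0, 0.3), (-20.5, 0.0), (-19.0, 0.9)]
True hold 6.17341920089341 [0.47331608 0.03843454 0.01992832] dt 14.7833 t 41.9833 moved 0.022400999999999997
[(-14.0, 0.2), (-9.0, 0.2), (-8.7, -0.2), (-8.4, 0.8), (-8.1, 2.0), (-7.8, 2.2), (-7.5, 2.1), (-7.2, 1.9), (-6.9, 1.6), (-6.6, 1.8), (-6.3, 1.9), (-6.0, 2.1), (-5.7, 2.3), (-5.4, 2.1), (-5.1, 2.3), (-4.8, 2.1), (-4.5, 2.0), (-4.2, 1.9), (-3.9, 1.7), (-3.6, 1.7), (-3.3, 1.7), (-3.0, 1.8), (-2.7, 1.8), (-2.4, 2.0), (-2.1, 2.4), (-1.8, 1.5), (-1.5, 1.7), (-1.2, 1.4), (-0.9, 1.7), (-0.6, 2.3), (-0.3, 1.6), (0.0, 2.2), (0.3, 2.0), (0.6, 2.2), (0.9, 2.0), (1.2, 1.7), (1.5, 2.1), (1.8, 2.3), (2.1, 3.1), (2.2, 3.5), (2.3, 4.8), (2.5, 5.6), (2.6, 5.9), (2.7, 6.1), ('r', 6.8)]
0.002701000000000007 41.9833
[ 0.4266678  -0.26564335 -0.92072274] 42.75
```

```bash
python3 - <<'E'
from h import *
d=snap('top');cv2.imwrite('pics/t5.png',cv2.resize(cv2.convertScaleAbs(d['pixels'][95:220,178:313,::-1],alpha=1.6),None,fx=4.8,fy=4.8,interpolation=cv2.INTER_CUBIC))
d=snap('scene');cv2.imwrite('pics/s5.png',cv2.resize(cv2.convertScaleAbs(d['pixels'][165:285,180:330,::-1],alpha=1.6),None,fx=5,fy=5,interpolation=cv2.INTER_CUBIC))
E
```

```text
(no output)
```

View pics/t5.png

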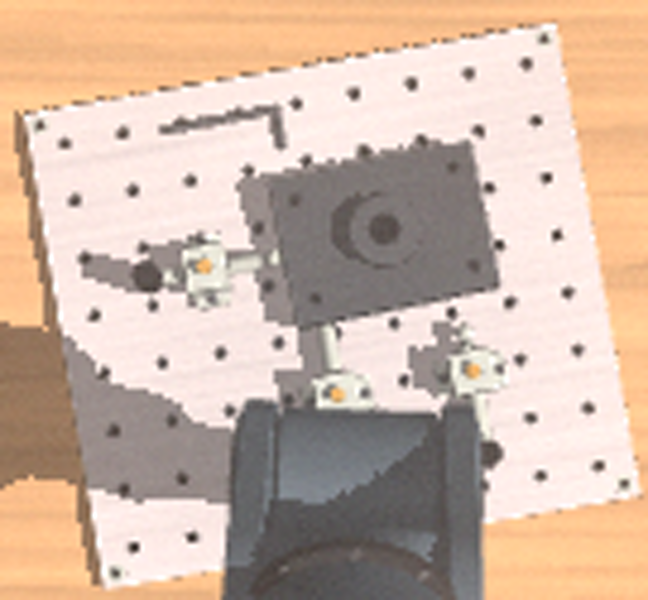

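View pics/s5.png

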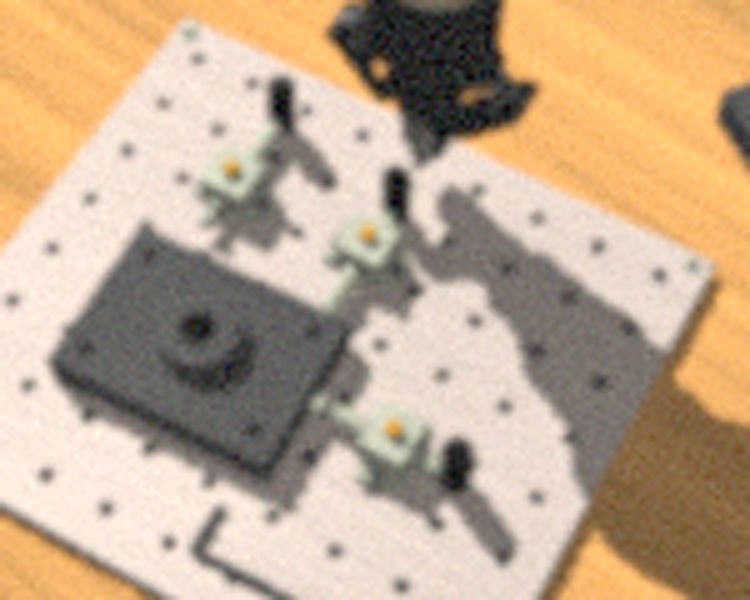

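The end and left noses now reach the foot's edges in both views: top view (279,258) and (328,328), scene (318,400) and (330,300). The hex key and the foot look unmoved. The right stop is next, with slightly larger steps to save time.

```bash
sed -i 's/go(x,.002); f=F(s,3)-b/go(x,.003); f=F(s,2)-b/; s/st=min(.005,xt-x+1e-6); x+=st; go(x,.03)/st=min(.006,xt-x+1e-6); x+=st; go(x,.02)/' h.py; python3 - <<'E'
from h import *
p,s=S['left']; r.move_linear([*(p-s*.028),.020],vel=.1)
p,s=S['right']; r.move_linear([*(p-s*.028),.020],vel=.1)
print(r.current_t(),r.current_contact_force())
x=push2('right',.018,.028,.020,step=.0004)
print(x,r.current_t())
if x is not None:
    retreat('right',x,.020); print(r.current_contact_force(),r.current_t())
E
```

```text
44.175 [-0.30514366 -0.13330048 -0.72182779]
knob at -0.01819999999999999 [(-26.5, -0.1), (-25.0, -0.2), (-23.5, -0.5), (-22.0, -0.1), (-20.5, -0.2), (-19.0, 0.2), (-17.5, 0.8)]
True hold 6.327721905825412 [ 0.48755758 -0.05181169  0.01994071] dt 10.208300000000001 t 54.3833 moved 0.019481000000000002
[(-11.5, 0.2), (-7.2, 0.1), (-6.8, 0.2), (-6.4, 2.1), (-6.0, 1.4), (-5.6, 1.5), (-5.2, 1.2), (-4.8, 1.3), (-4.4, 1.3), (-4.0, 1.7), (-3.6, 1.8), (-3.2, 1.7), (-2.8, 0.6), (-2.4, 1.7), (-2.0, 1.5), (-1.6, 1.2), (-1.2, 1.5), (-0.8, 1.5), (-0.4, 1.6), (0.0, 1.9), (0.4, 1.9), (0.8, 3.5), (0.9, 5.5), (1.0, 5.3), (1.2, 5.3), (1.3, 6.1), ('r', 6.4)]
0.0012810000000000106 54.3833
[0.86526543 0.3459167  0.27513081] 55.15
```

```bash
python3 - <<'E'
from h import *
d=snap('scene');cv2.imwrite('pics/s6.png',cv2.resize(cv2.convertScaleAbs(d['pixels'][195:285,180:290,::-1],alpha=1.8),None,fx=6.6,fy=6.6,interpolation=cv2.INTER_CUBIC)); print(r.current_t())
E
```

```text
55.2
```

View pics/s6.png

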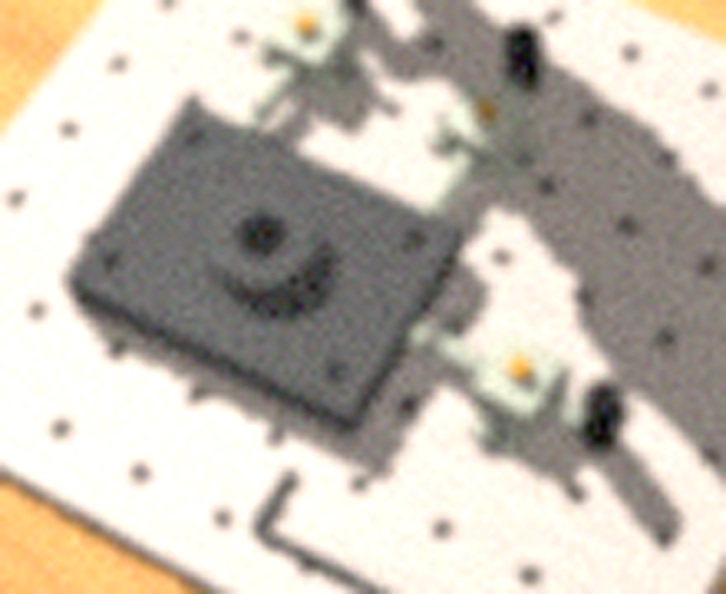

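All three noses meet the foot: the end at (420,335), the left at (440,200) and the right at (265,120). The gripper is 20 mm behind the right knob and touching nothing, so I'm handing in.

```bash
python3 - <<'E'
from h import *
r.hand_in(); print(r.current_t(),r.current_contact_force())
E
```

```text
the job is handed in; nothing more can be done
the job is handed in; nothing more can be done
```

I slid all three stops up to the foot (end, then left, then right), pressed each lightly and backed off. I handed the job in at about 55 s of the 64 s allowed. No verdict is reported, so what follows rests on my own readings.

| Stop | Held force at the knob | Slide to touch | Image estimate of gap |
|---|---|---|---|
| End | 6.1 N | about 20.5 mm | 27.5 mm |
| Left | 6.2 N | about 22 mm | 23 mm |
| Right | 6.3 N | about 19 mm | 20 mm |

The highest single reading at the knob was 6.8 N. That is roughly 4–5 N on the foot once the brake is taken off.

**Last checks:** the final picture shows all three noses at the foot's edges, and the foot and hex key look unmoved. The gripper stood about 20 mm behind the right knob, with only sensor noise on the force reading.

**What disagreed or failed:**
- **First pass missed:** the fingertips went over the end knob without touching it. They sat about 35–40 mm higher than the stated overhang implies, so I worked lower.
- **Second pass undetected:** the end knob's brake read only about 1 N, under my detection threshold, so it slid 17 mm before I noticed. No foot contact showed during that slide.
- **End gap:** it came out about 7 mm shorter than the image estimate. The force rose there much as it did at the other two stops, and both camera views show the nose at the foot. I had no time left to press it again as a check.

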